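# Stand the blood-cell chart by the cell counter

### The job

Take the blood-cell picture chart off its two hooks and stand it upright on its fold-out wire leg, wholly on the blue mat, with the printed side facing the white cell counter. Unfold the leg fully, set the chart down rather than dropping it, and leave the tube rack, spray bottle and pen cup where they are.

Things in the scene. Friction and masses are not known exactly. Their poses are not given: they have to be found in the camera images.
- chart: Stiff chart, 170 wide (y), 170 tall (z), 8 mm thick (x), about 0.3 kg. Origin: centre of its bottom edge. +x: printed side (pink and purple cells); -x: back with the leg; z up the panel. z = 100 to 154 mm is an open window 132 mm wide, z = 154 to 170 a blue top bar. Hangs upright, bottom edge 40 mm above the bench. Standing on its open leg it leans back 12 degrees (top towards -x).
- top_bar (a point): Middle of the chart's blue top bar (8 mm thick, 16 high), 162 mm above the chart's bottom edge. The chart hangs by this bar: the hooks pass through the window under it, 52 mm either side of the middle, so the middle is free to grip from above.
- corner_a (a point): The chart's bottom corner at its +y end.
- corner_b (a point): The chart's bottom corner at its -y end.
- leg (a joint): U-shaped wire leg on the chart's back: 0 = folded (up along the back), 2.29 = fully open at its stop (foot out to -x and low). Starts at 0 to 0.09. Hinge line parallel to the chart's y, 95 mm above its bottom edge, 9 mm behind its mid-plane. Friction hinge (about 1 N at the foot): stays wherever it is left, bears the standing chart, but pressing down hard on the chart folds it back.
- foot (a point): Middle of the leg's red foot bar: round, 12 mm thick, 80 long, parallel to the chart's y, 107 mm from the hinge. With the leg folded it stands 32 mm above the chart's top edge and can be pinched from above, closing along the chart's x. The leg's wires (7 mm) join it 36 mm either side of the middle; fingers fit between them.
- stand: Fixed hook stand. Origin on the bench below the hook seats and the hung chart; axes parallel to the chart's. Two 8 mm wire hooks at y = +-52 mm point to -x from posts at x = +65. Seat top 194 mm up; upturned tips (x = -24) and posts 208. The chart must rise over 14 and under 46 mm (else its window's lower edge hits the wires), then comes off to -x. A bar 85 mm up stops it swinging to +x.
- mat: Fixed blue mat on the bench, 200 (x) by 260 (y) by 3 mm high. Origin: centre of its underside. Its +x side is the side where the cell counter stands.
- counter: Fixed white cell counter (keypad box), 140 x 190 x 60 mm high, centred 175 mm from the mat's centre on the mat's +x side. Origin: centre of its underside.
- tube_rack: Loose wire tube rack with tubes, 76 x 186 mm, 97 mm high, 0.4 kg. Origin: centre of its underside. To be left alone.
- spray: Loose spray bottle with red head, 72 mm thick, 199 mm high. Origin: centre of its underside. To be left alone.
- pen_cup: Loose blue pen holder, 75 mm square, 135 mm high with pens. Origin: centre of its underside. To be left alone.

How it is judged (in metres and radians):
On the way, in this order (a step that is already met when the one before it is completed fails the run):
1. the chart is lifted off its hooks: in the air and clear of the hook tips on their open side, or well above them (height (world z) of chart above 0.03 m and (x of top_bar in the frame of stand below -0.035 m or height (world z) of chart above 0.1 m or horizontal distance between chart and stand above 0.15 m)), for 0.1 s.
2. the chart is set down, not dropped: its bottom edge is within 15 mm of the mat while the fingers still touch it (height (world z) of chart below 0.018 m and contact force between the fingers and chart above 0.3 N), for 0.05 s.
At the end, for the whole second after the job is handed in: Chart at rest on the blue mat: leg open past 2.1 rad, lean under 0.36 rad, both bottom corners and the foot bar's middle inside the mat's outline (2 mm allowed) and under 14 mm above the bench, printed side facing the counter's side of the mat within 0.38 rad (value of joint leg above 2.1 rad and angle between chart's own z axis and vertical below 0.36 rad and x of chart in the frame of mat above 0 m and x of foot in the frame of mat between -0.102 and 0 m and angle between the x axis of chart and the x axis of mat, either way round below 0.38 rad and x of corner_a in the frame of mat between -0.102 and 0.102 m and y of corner_a in the frame of mat between -0.132 and 0.132 m and height (world z) of each of corner_a, corner_b, foot below 0.014 m and x of corner_b in the frame of mat between -0.102 and 0.102 m and y of corner_b in the frame of mat between -0.132 and 0.132 m and x of foot in the frame of mat below 0.102 m and y of foot in the frame of mat between -0.132 and 0.132 m and linear speed of chart below 0.02 m/s and angular speed of chart below 0.1 rad/s); the robot touches nothing.
It fails at once if the tube rack is moved more than 30 mm (distance of tube_rack from where it was at the start of the episode above 0.03 m).
It fails at once if the spray bottle is moved more than 30 mm (distance of spray from where it was at the start of the episode above 0.03 m).
It fails at once if the pen cup is moved more than 30 mm (distance of pen_cup from where it was at the start of the episode above 0.03 m).
It also fails if it takes over 72 s, if anything falls off the work surface, if the arm or the gripper's body presses on something with over 40 N, if the wrist force passes 120 N, or if a joint passes its speed limit or range.

### The arm

A 6-joint arm with a two-finger parallel gripper is mounted at the origin on the work surface. World frame = base frame: x ahead of the robot, y to its left, z up, the work surface at z = 0. Lengths are in m, angles in degrees, forces in N, time in s.
With the tool pointing down it reaches from about 0.35 to 0.925 m from the base axis. Payload 6.4 kg.
Tool frame: the origin (TCP) lies on the centre line of the jaws, within the pads' length; the fingertips stand r.tip_extent ahead of it and the grasp point (between the pads) lies 2 mm behind it (r.tip_extent is the distance from the TCP to the fingertips, in m); z points along the fingers, y is the line along which they close (so a half turn about z gives the same grasp; the last joint's range is limited). The gripper opens to 85 mm and grips with 20 to 120 N. Pads are 22 mm wide; open, the fingers measure 114 mm over their backs; the gripper's body (76 mm by 85 mm) begins 54 mm behind the grasp point. The pads swing forward as they close: fully open they stand 13 mm farther back than shut.
Start: joints at [-73.402, 14.043, 89.255, -0, 76.702, -9.975], TCP at [0.291, -0.581, 0.248] pointing down, gripper open.
Joint ranges: [-179.41, 179.41], [-58.25, 129.5], [7.25, 145.43], [-54.29, 234.29], [11.92, 165.04], [-157.13, 157.13]. Speed limits (degrees/s): [147.25, 147.25, 180, 180, 180, 180].

### API

Orientations are given as a 3x3 rotation matrix whose columns are the frame's x, y, z axes.
In Python, from bench import r gives the robot as it stands.
- The arm moves only by the shell command python3 -m jog 'ROWS' [OPENING]. ROWS is a JSON object of lists of equal length, an entry for each row: "translation": the shift along the tool's x, y, z in m, a list of three; "yaw": the turn about the tool's z in rad. A call has exactly 8 rows; each row shifts and turns the commanded pose from where the row before left it, along the tool's axes as they then stand; what a row does not reach is not made up. A row lasts 1/10 s, in which the tool goes at most 50 mm and 8.59 degrees, less where a joint would pass 70% of its speed; a pose out of reach is approached as far as the arm can. A call with a gripper value outside its range is refused whole. OPENING is the opening, from 0 (shut) to 1 (fully open), set as the call begins (- or left out, the last holds). The fingers move at their own pace and stop on an object; the grip force is fixed at half the most. Time passes only in rows, so rows that do not move let the fingers close, or fill a call up. It gives the time, the measured TCP pose, the force, the opening and the grip force at its end, in the units of the state.
- r.get_state(): the state, without advancing time (a new reading comes with each control period).
- r.get_image(name): name is "side" or "top"; returns (picture, depth): 420x560x3 uint8, red, green, blue; 420x560 float32, m along the optical axis (not along the pixel's ray), 0 where there is no reading.
- r.camera_info(name): a dict with "fx", "fy", "cx", "cy" (pixels), "rvec" (rotation vector, rad) and "tvec" (3), from world to camera coordinates, as OpenCV has them. Camera axes: x right, y down, z forward; pixel columns grow to the right and rows downward; lengths in m; the calibration is good to about 2 mm. A picture is of the moment at which its call begins. camera_info takes no time and is no camera call.
- r.finish_job(): hands the job in; it is judged then, once.
The state is a dict: "clock": time; "joint_pos": joint angles; "qvel": joint speeds; "joint_torque": joint torques, N m; "tool_pos": TCP position; "tcp_rot": TCP orientation; "ft_force": force on the tool from outside, world axes, zero at the start; "wrist_torque": the same for the moment, N m; "gripper_width": opening from 0.0 (shut) to 1.0 (fully open); "grasp_force": force on a finger pad.
Only numpy, scipy, OpenCV 4.12 (cv2) and the standard library are available. Lean on these libraries where they do the work, as an engineer would, in place of code of your own. Each camera call takes 0.05 s, during which the arm holds its last target. There are 200 camera calls.

## Working session

There is one attempt and no reset: what is moved stays moved. The work goes in short steps, Python scripts to look and compute and a shell command to move; the robot and the scene stay as the last step left them, time stands still between calls to the robot, and variables do not carry over. Pictures are saved under pics/ and viewed, at most 12 in all, crops included, and the job is handed in when it is done.

```bash
ls; mkdir -p pics; cat > h.py <<'E'
import numpy as np, cv2
from bench import r
def cam(n):
    i=r.camera_info(n); R=cv2.Rodrigues(np.array(i["rvec"],float))[0]; return i,R,np.array(i["tvec"],float).ravel()
def cloud(n,d):
    i,R,t=cam(n); v,u=np.mgrid[:d.shape[0],:d.shape[1]]
    p=np.stack([(u-i["cx"])/i["fx"]*d,(v-i["cy"])/i["fy"]*d,d],-1)
    return (p-t)@R   # world, HxWx3
def shot(n,tag):
    im,d=r.get_image(n); cv2.imwrite(f"pics/{tag}.png",im[:,:,::-1]); np.savez(f"pics/{tag}.npz",im=im,d=d); return im,d,cloud(n,d)
E
python3 - <<'E'
from h import *
for n in("top","side"):
    shot(n,n+"0"); i,R,t=cam(n); print(n,-R.T@t, R[2])
s=r.get_state(); print(s["tool_pos"],s["tcp_rot"],s["gripper_width"],r.tip_extent)
E
```

```text
pics
top [0.37909363 0.02691724 1.53678146] [ 0.18025536 -0.0064378  -0.98359878]
side [-0.07750925  0.6919452   0.97456639] [ 0.56956292 -0.53231013 -0.62629387]
[ 0.29063238 -0.58086488  0.24725914] [[ 8.94370459e-01  4.47326751e-01 -5.10007999e-04]
 [ 4.47326935e-01 -8.94368879e-01  1.70925173e-03]
 [ 3.08458741e-04 -1.75684457e-03 -9.99998409e-01]] 0.9990875776094795 0.017
```

```bash
ls pics
```

```text
side0.npz
side0.png
top0.npz
top0.png
```

View pics/top0.png

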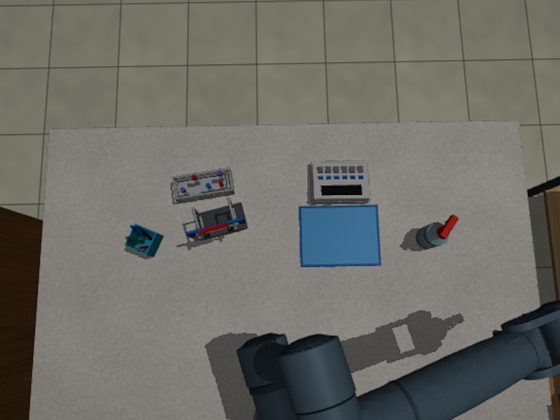

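View pics/side0.png

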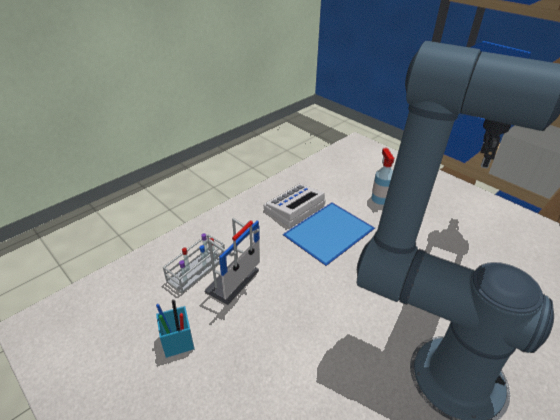

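The top view shows the mat at (340,236) with the counter above it at (340,182), the chart on its stand at (215,222), the rack at (203,185), the cup at (144,240) and the spray bottle at (433,235). In the side view the chart's red foot bar is at about (243,232) and its blue bar at (240,248). Next I'll measure these.

```bash
python3 - <<'E'
from h import *
def rect(P):
    (c,s,a)=cv2.minAreaRect(P[:,:2].astype(np.float32)); return np.round(c,4),np.round(s,4),round(a,2)
for n in("top","side"):
    z=np.load(f"pics/{n}0.npz"); im,d=z["im"].astype(int),z["d"]; W=cloud(n,d)
    R,G,B=im[...,0],im[...,1],im[...,2]; ok=d>0
    red=ok&(R>130)&(G<70)&(B<70); x,y,h=W[...,0],W[...,1],W[...,2]
    box=(x>.3)&(x<.95)
    m=red&box&(y>.15)&(y<.6)&(h>.2); P=W[m]; print(n,"foot",len(P),np.median(P,0).round(4),rect(P))
    m=ok&box&(B>110)&(R<70)&(y>.1)&(y<.6)&(h>.17)&(h<.23); P=W[m]; print(n,"bar",len(P),np.median(P,0).round(4),rect(P))
    m=ok&box&(B>120)&(R<110)&(B>R+60)&(abs(h-.003)<.01)&(abs(y)<.3); P=W[m]; print(n,"mat",len(P),np.median(P,0).round(4),rect(P))
    m=ok&(x>.6)&(x<1.1)&(abs(y)<.2)&(h>.04)&(h<.08); P=W[m]; print(n,"counter",len(P),np.median(P,0).round(4),rect(P))
    m=ok&box&(y>.2)&(y<.55)&(h>.03); P=W[m];print("max",P[:,2].max())
    # wide crop
    if n=="side": c=z["im"][200:320,140:290]; cv2.imwrite("pics/crop0.png",cv2.resize(c[:,:,::-1],None,fx=5,fy=5,interpolation=cv2.INTER_CUBIC)[:600,:750])
    m=ok&(h>.02)&(y>.15)&(y<.75)&(x>.3)&(x<1.1)
    if n=="top":
      k,l,st,ce=cv2.connectedComponentsWithStats(m.astype(np.uint8))
      for j in range(1,k):
        if st[j,4]>100: print(j,st[j],rect(W[l==j]),W[l==j].min(0).round(3),W[l==j].max(0).round(3))
E
```

```text
top foot 1 [0.5582 0.2412 0.2473] (array([0.5582, 0.2412]), array([0., 0.]), 0.0)
top bar 54 [0.584  0.1998 0.2089] (array([0.5796, 0.2084]), array([0.007 , 0.1631]), 14.13)
top mat 4349 [ 0.5675 -0.1716  0.0033] (array([ 0.5697, -0.1733]), array([0.2535, 0.1883]), 89.0)
top counter 1317 [ 0.7324 -0.1398  0.0518] (array([ 0.702 , -0.0021]), array([0.1896, 0.402 ]), 2.65)
max 0.25353708097131183
1 [172 167  62  35 734] (array([0.7394, 0.268 ]), array([0.0789, 0.1858]), 7.96) [0.688 0.171 0.021] [0.788 0.363 0.103]
2 [185 198  54  43 767] (array([0.5991, 0.2259]), array([0.0945, 0.1444]), 11.27) [0.547 0.15  0.02 ] [0.658 0.291 0.254]
6 [124 223  38  33 566] (array([0.5611, 0.4508]), array([0.0776, 0.0748]), 66.43) [0.512 0.402 0.02 ] [0.609 0.499 0.142]
side foot 73 [0.5649 0.2057 0.2474] (array([0.5657, 0.2042]), array([0.0086, 0.0763]), 13.06)
side bar 121 [0.5762 0.2146 0.21  ] (array([0.5774, 0.2084]), array([0.0104, 0.1682]), 14.05)
side mat 2882 [ 0.5643 -0.1611  0.005 ] (array([ 0.5715, -0.1705]), array([0.2588, 0.2029]), 89.92)
side counter 793 [ 0.7228 -0.1307  0.0526] (array([ 0.7284, -0.0009]), array([0.1386, 0.4012]), 2.56)
max 0.2511920110448758
```

View pics/crop0.png

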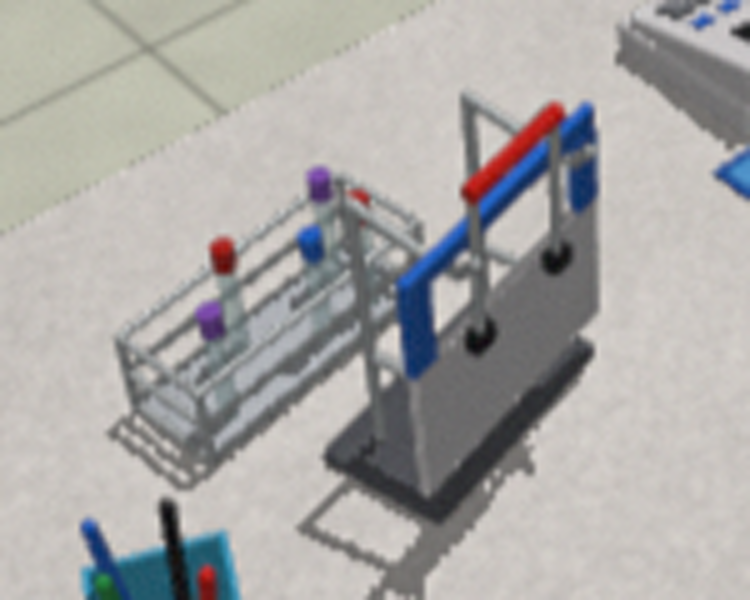

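The chart's yaw is about +14° with its back towards the robot. The top bar is at (0.577, 0.208) and the foot at (0.566, 0.204, 0.242). The mat is at (0.570, -0.172) with yaw near 0 and the counter at +x, and all the sizes agree with those given.

My plan is to push the leg open while the chart hangs, then grip the top bar, lift the chart off, carry it over and lean it back.

```bash
cat >> h.py <<'E'
def to(p,yaw=None):
    s=r.get_state(); R=np.array(s["tcp_rot"]); d=R.T@(np.array(p)-s["tool_pos"])
    a=np.degrees(np.arctan2(R[1,1],R[0,1])); print("tool delta",d.round(4),"yaxis deg",a.round(2), "" if yaw is None else ("yaw rad",round(np.radians(a-yaw),4)))
CH=np.array([.577,.2084]); A=np.radians(14); X=np.array([np.cos(A),np.sin(A)]); Y=np.array([-np.sin(A),np.cos(A)])
def st(x,y,z): return np.r_[CH+x*X+y*Y,z]   # stand frame -> world
E
python3 -m jog '{"translation":[[0,0,-0.01],[0,0,-0.01],[0,0,-0.01],[0,0,-0.01],[0,0,-0.01],[0,0,-0.01],[0,0,-0.01],[0,0,-0.01]],"yaw":[-0.145,-0.145,-0.145,-0.145,-0.145,-0.145,-0.145,-0.145]}' 0.4
python3 -m jog '{"translation":[[0,0,0],[0,0,0],[0,0,0],[0,0,0],[0,0,0],[0,0,0],[0,0,0],[0,0,0]],"yaw":[-0.096,-0.095,0,0,0,0,0,0]}'
python3 -c "
from h import *
to(st(-.012,0,.30),14)"
```

```text
clock: 0.9
tool_pos: [0.2907, -0.5811, 0.328]
tcp_rot: [[-0.059, 0.998, -0.0], [0.998, 0.059, 0.001], [0.001, -0.0, -1.0]]
ft_force: [-0.7, 0.2, -0.3]
gripper_width: 0.4
grasp_force: 0.0
clock: 1.7
tool_pos: [0.2908, -0.5813, 0.3283]
tcp_rot: [[-0.241, 0.97, 0.0], [0.97, 0.241, 0.0], [0.0, 0.0, -1.0]]
ft_force: [0.1, -0.4, -1.3]
gripper_width: 0.404
grasp_force: 0.0
tool delta [0.6974 0.4563 0.0283] yaxis deg 13.96 ('yaw rad', np.float64(-0.0007))
```

```bash

python3 -m jog '{"translation":[[0.029,0.019,0],[0.029,0.019,0],[0.029,0.019,0],[0.029,0.019,0],[0.029,0.019,0],[0.029,0.019,0],[0.029,0.019,0],[0.029,0.019,0]],"yaw":[0,0,0,0,0,0,0,0]}' >/dev/null
python3 -m jog '{"translation":[[0.029,0.019,0],[0.029,0.019,0],[0.029,0.019,0],[0.029,0.019,0],[0.029,0.019,0],[0.029,0.019,0],[0.029,0.019,0],[0.029,0.019,0]],"yaw":[0,0,0,0,0,0,0,0]}' >/dev/null
python3 -m jog '{"translation":[[0.029,0.019,0],[0.029,0.019,0],[0.029,0.019,0],[0.029,0.019,0],[0.029,0.019,0],[0.029,0.019,0],[0.029,0.019,0],[0,0,0]],"yaw":[0,0,0,0,0,0,0,0]}' 
python3 -c "
from h import *
to(st(-.012,0,.30),14)
shot('side','s1');shot('top','t1')"
```

```text
clock: 4.1
tool_pos: [0.5541, 0.1745, 0.3281]
tcp_rot: [[-0.245, 0.969, -0.0], [0.969, 0.245, 0.001], [0.001, 0.0, -1.0]]
ft_force: [-0.0, -1.0, 0.4]
gripper_width: 0.403
grasp_force: 0.0
tool delta [0.0273 0.0186 0.0281] yaxis deg 14.2 ('yaw rad', np.float64(0.0035))
```

View pics/s1.png

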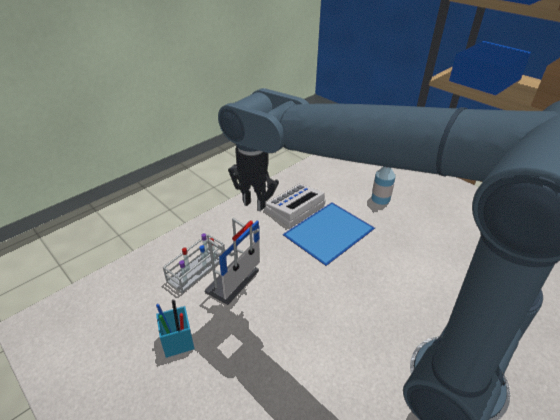

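The gripper is next to the stand at the rack side, at (252,185) in the side view, and the foot bar is undisturbed at (240,232). I'll bracket the foot loosely and check before pulling.

```bash

python3 -m jog '{"translation":[[0.014,0.009,0],[0.0133,0.0096,0],[0,0,0.015],[0,0,0.015],[0,0,0.015],[0,0,0],[0,0,0],[0,0,0]],"yaw":[0.0035,0,0,0,0,0,0,0]}' 0.4
python3 -c "
from h import *
to(st(-.012,0,.247),14)
im,d,W=shot('side','s2'); cv2.imwrite('pics/c2.png',cv2.resize(im[140:300,160:310,::-1],None,fx=3.75,fy=3.75))"
```

```text
clock: 5.0
tool_pos: [0.5655, 0.2023, 0.284]
tcp_rot: [[-0.238, 0.971, 0.001], [0.971, 0.238, 0.0], [-0.0, 0.001, -1.0]]
ft_force: [-0.2, -0.4, -0.1]
gripper_width: 0.402
grasp_force: 0.0
tool delta [0.0032 0.0006 0.037 ] yaxis deg 13.76 ('yaw rad', np.float64(-0.0041))
```

View pics/c2.png

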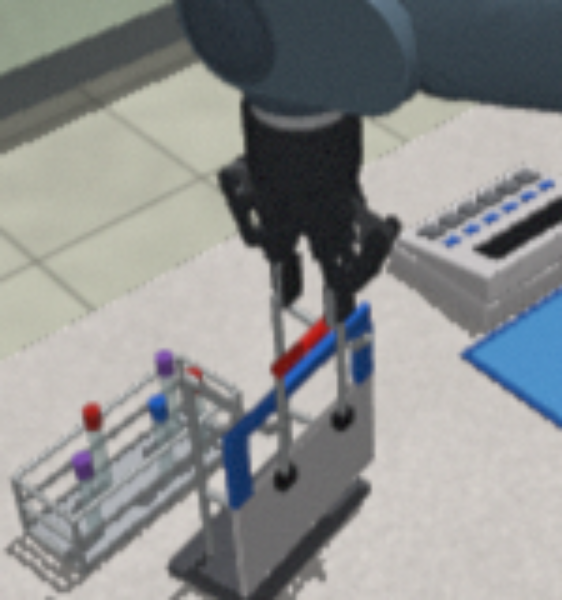

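The fingers straddle the foot bar (its middle at about (300,348) in the crop), so I'll descend, narrow the gap without pinching, and check.

```bash

python3 -m jog '{"translation":[[0.003,0,0.009],[0,0,0.009],[0,0,0.009],[0,0,0.01],[0,0,0],[0,0,0],[0,0,0],[0,0,0]],"yaw":[0,0,0,0,0,0,0,0]}' 0.4
python3 -m jog '{"translation":[[0,0,0],[0,0,0],[0,0,0],[0,0,0],[0,0,0],[0,0,0],[0,0,0],[0,0,0]],"yaw":[0,0,0,0,0,0,0,0]}' 0.25
python3 -m jog '{"translation":[[0,-0.006,0],[0,-0.006,0],[0,-0.006,0.001],[0,-0.006,0.002],[0,-0.006,0.002],[0,-0.006,0.003],[0,-0.006,0.003],[0,-0.006,0.003]],"yaw":[0,0,0,0,0,0,0,0]}'
python3 -c "
from h import *
to(st(-.085,0,.21),14)
im,d,W=shot('side','s3'); cv2.imwrite('pics/c3.png',cv2.resize(im[140:300,160:310,::-1],None,fx=3.75,fy=3.75))"
```

```text
clock: 5.85
tool_pos: [0.5648, 0.2054, 0.247]
tcp_rot: [[-0.238, 0.971, 0.001], [0.971, 0.238, 0.0], [-0.0, 0.001, -1.0]]
ft_force: [1.2, 0.6, 0.5]
gripper_width: 0.395
grasp_force: 0.0
clock: 6.65
tool_pos: [0.5645, 0.2053, 0.2463]
tcp_rot: [[-0.238, 0.971, -0.0], [0.971, 0.238, 0.0], [0.0, -0.0, -1.0]]
ft_force: [-0.3, -1.1, -0.2]
gripper_width: 0.252
grasp_force: 0.0
clock: 7.45
tool_pos: [0.5173, 0.1938, 0.2319]
tcp_rot: [[-0.238, 0.971, -0.0], [0.971, 0.238, -0.0], [0.0, -0.0, -1.0]]
ft_force: [0.5, 0.4, 0.5]
gripper_width: 0.248
grasp_force: 0.4
tool delta [-0.0004 -0.0235  0.0219] yaxis deg 13.78 ('yaw rad', np.float64(-0.0038))
```

View pics/c3.png

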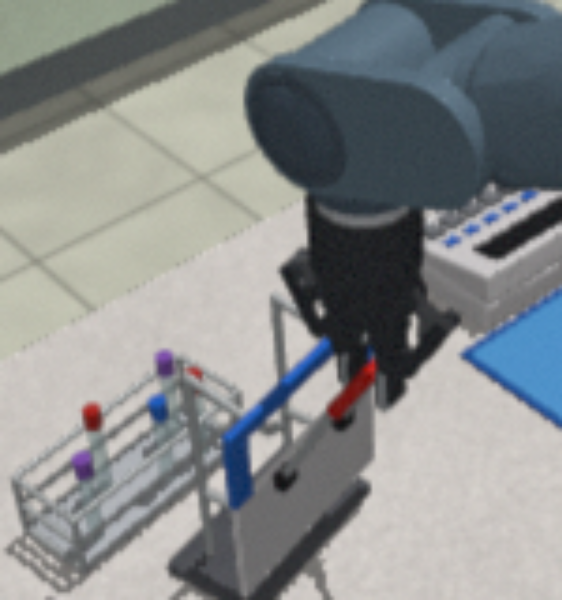

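The leg is unfolding between the fingers (the red bar is now at (355,388) in the crop) and the chart is still hanging. I'll pull on to about 55°, lift, shut the fingers, and press from above.

```bash

python3 -m jog '{"translation":[[0,-0.006,0.003],[0,-0.006,0.004],[0,-0.006,0.004],[0,-0.006,0.005],[0,-0.006,0.005],[0,-0.005,0.005],[0,-0.005,0.005],[0,0,0]],"yaw":[0,0,0,0,0,0,0,0]}'
python3 -m jog '{"translation":[[0,0.003,0],[0,0,-0.015],[0,0,-0.015],[0,0,-0.015],[0,0,0],[0,0,0],[0,0,0],[0,0,0]],"yaw":[0,0,0,0,0,0,0,0]}'
python3 -m jog '{"translation":[[0,0,0],[0,0,0],[0,0,0],[0,0,0],[0,0,0],[0,0,0],[0,0,0],[0,0,0]],"yaw":[0,0,0,0,0,0,0,0]}' 0
python3 -c "
from h import *
to(st(-.097,0,.22),14)
im,d,W=shot('side','s3'); 
R,G,B=[im[...,k].astype(int) for k in range(3)]; m=(d>0)&(R>120)&(G<70)&(B<70)&(W[...,0]<.64)&(W[...,0]>.35)&(W[...,1]>.1)&(W[...,1]<.35)&(W[...,2]>.03)
P=W[m]; print(len(P),np.median(P,0)); q=P[:,:2]-CH; print('stand x,y',np.median(q@X),np.median(q@Y))
b=(d>0)&(B>110)&(R<70)&(W[...,0]>.4)&(W[...,0]<.7)&(W[...,1]>.1)&(W[...,1]<.35)&(W[...,2]>.17); P=W[b];q=P[:,:2]-CH; print('bar',np.median(P,0),np.median(q@X))
"
```

```text
clock: 8.3
tool_pos: [0.4778, 0.1842, 0.2002]
tcp_rot: [[-0.238, 0.971, -0.002], [0.971, 0.238, -0.0], [0.0, -0.002, -1.0]]
ft_force: [0.4, 0.2, -0.2]
gripper_width: 0.25
grasp_force: 0.0
clock: 9.1
tool_pos: [0.4815, 0.185, 0.2454]
tcp_rot: [[-0.238, 0.971, -0.002], [0.971, 0.238, -0.0], [0.0, -0.002, -1.0]]
ft_force: [-0.8, -0.3, 0.2]
gripper_width: 0.251
grasp_force: 0.0
clock: 9.9
tool_pos: [0.482, 0.1851, 0.2463]
tcp_rot: [[-0.238, 0.971, 0.0], [0.971, 0.238, 0.0], [-0.0, 0.0, -1.0]]
ft_force: [0.2, 0.2, -1.1]
gripper_width: -0.003
grasp_force: 0.0
tool delta [-0.0004  0.0009  0.0263] yaxis deg 13.78 ('yaw rad', np.float64(-0.0039))
45 [0.48468509 0.16702631 0.19713014]
stand x,y -0.10000513334074854 -0.01804097707485507
bar [0.56991208 0.22646319 0.21006194] -0.001650920761668878
```

```bash

python3 -m jog '{"translation":[[0,0,0.01],[0,0,0.01],[0,-0.001,0.01],[0,-0.0026,0.006],[0,-0.0026,0.006],[0,-0.0026,0.006],[0,-0.0026,0.006],[0,-0.0026,0.006]],"yaw":[0,0,0,0,0,0,0,0]}'
python3 -m jog '{"translation":[[0,-0.001,0.007],[0,-0.001,0.007],[0,-0.001,0.007],[0,-0.001,0.007],[0,0.001,0.007],[0,0.001,0.007],[0,0.001,0.007],[0,0.001,0.007]],"yaw":[0,0,0,0,0,0,0,0]}'
python3 -m jog '{"translation":[[0,0.0025,0.0064],[0,0.0025,0.0064],[0,0.0025,0.0064],[0,0.0025,0.0064],[0,0.003,0.0042],[0,0.003,0.0042],[0,0,0],[0,0,0]],"yaw":[0,0,0,0,0,0,0,0]}'
cat >> h.py <<'E'
def look(tag):
    im,d,W=shot('side',tag)
    R,G,B=[im[...,k].astype(int) for k in range(3)]; w=(d>0)&(W[...,0]>.35)&(W[...,0]<.64)&(W[...,1]>.1)&(W[...,1]<.35)&(W[...,2]>.03)
    for n,m in(('foot',(R>110)&(G<70)&(B<70)),('bar',(B>110)&(R<70)&(W[...,2]>.17))):
        P=W[m&w]; q=P[:,:2]-CH; print(n,len(P),'x,y,z',np.median(q@X).round(4),np.median(q@Y).round(4),np.median(P[:,2]).round(4))
    return im
E
python3 -c "
from h import *
to(st(-.090,0,.088),14); im=look('s4'); cv2.imwrite('pics/c4.png',cv2.resize(im[140:300,160:310,::-1],None,fx=3.75,fy=3.75))"
```

```text
clock: 10.75
tool_pos: [0.4684, 0.1818, 0.186]
tcp_rot: [[-0.238, 0.971, 0.001], [0.971, 0.238, 0.0], [-0.0, 0.001, -1.0]]
ft_force: [0.6, 0.0, 1.5]
gripper_width: 0.001
grasp_force: 0.3
clock: 11.55
tool_pos: [0.4686, 0.1818, 0.1297]
tcp_rot: [[-0.238, 0.971, 0.0], [0.971, 0.238, 0.0], [-0.0, 0.0, -1.0]]
ft_force: [0.4, 0.3, 0.7]
gripper_width: 0.003
grasp_force: 0.5
clock: 12.35
tool_pos: [0.4839, 0.1856, 0.0962]
tcp_rot: [[-0.238, 0.971, -0.0], [0.971, 0.238, -0.0], [0.0, -0.0, -1.0]]
ft_force: [-0.6, 1.3, 0.1]
gripper_width: -0.004
grasp_force: 0.0
tool delta [-0.0004  0.0059  0.0082] yaxis deg 13.78 ('yaw rad', np.float64(-0.0038))
foot 23 x,y,z -0.0956 0.0281 0.0768
bar 104 x,y,z -0.0021 0.0379 0.2099
```

View pics/c4.png

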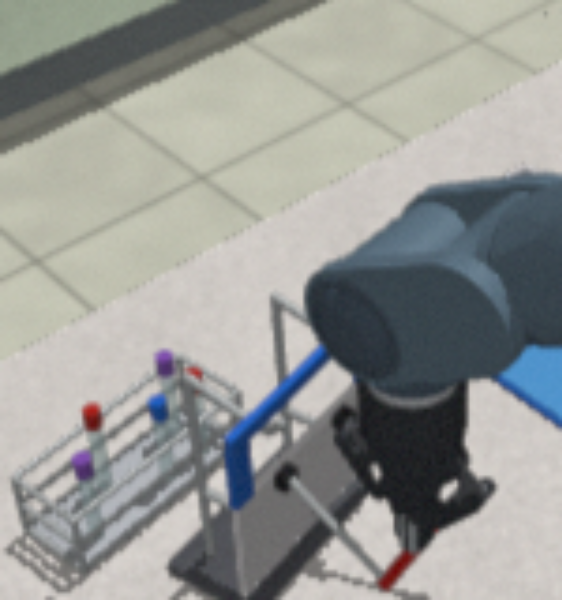

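The leg is nearly open (red foot at (400,570) in the crop, about 125°) and the chart hasn't moved. I'll press through the last few millimetres to the stop.

```bash

python3 -m jog '{"translation":[[0,0.002,0.003],[0,0.002,0.003],[0,0.002,0.003],[0,0,0.002],[0,0,0],[0,0,0],[0,0,0],[0,0,0]],"yaw":[0,0,0,0,0,0,0,0]}'
python3 -c "
from h import *
look('s5')"
```

```text
clock: 13.2
tool_pos: [0.4905, 0.1871, 0.086]
tcp_rot: [[-0.238, 0.971, 0.002], [0.971, 0.238, 0.0], [-0.0, 0.002, -1.0]]
ft_force: [4.3, 2.1, 4.7]
gripper_width: 0.007
grasp_force: 2.5
foot 30 x,y,z -0.0892 0.0259 0.0688
bar 97 x,y,z -0.0016 0.0469 0.2092
```

```bash

python3 -m jog '{"translation":[[0,-0.002,-0.005],[0,0,-0.035],[0,0,-0.035],[0,0,-0.035],[0,0,-0.035],[0,0,-0.035],[0,0,-0.02],[0,0,0]],"yaw":[0,0,0,0,0,0,0,0]}'
python3 -m jog '{"translation":[[0,0.02,0],[0,0.02,0],[0,0.02,0],[0,0.02,0],[0,0.01,0],[0,0,0],[0,0,0],[0,0,0]],"yaw":[0,0,0,0,0,0,0,0]}' 0.4
python3 -c "
from h import *
look('s6'); to(st(-.001,0,.202),14)"
```

```text
clock: 14.05
tool_pos: [0.488, 0.1865, 0.2877]
tcp_rot: [[-0.238, 0.971, 0.003], [0.971, 0.238, 0.0], [-0.0, 0.003, -1.0]]
ft_force: [0.4, 0.2, -0.3]
gripper_width: -0.002
grasp_force: 0.0
clock: 14.85
tool_pos: [0.5743, 0.2078, 0.2848]
tcp_rot: [[-0.238, 0.971, -0.001], [0.971, 0.238, -0.0], [0.0, -0.001, -1.0]]
ft_force: [-1.1, 0.6, -0.2]
gripper_width: 0.399
grasp_force: 0.0
foot 69 x,y,z -0.0877 0.0013 0.068
bar 108 x,y,z -0.0015 -0.0014 0.2102
tool delta [-0.0001  0.0017  0.0832] yaxis deg 13.78 ('yaw rad', np.float64(-0.0038))
```

```bash

python3 -m jog '{"translation":[[0,0.0015,0.014],[0,0,0.014],[0,0,0.014],[0,0,0.014],[0,0,0.014],[0,0,0.012],[0,0,0],[0,0,0]],"yaw":[-0.004,0,0,0,0,0,0,0]}'
python3 -m jog '{"translation":[[0,0,0],[0,0,0],[0,0,0],[0,0,0],[0,0,0],[0,0,0],[0,0,0],[0,0,0]],"yaw":[0,0,0,0,0,0,0,0]}' 0
python3 -m jog '{"translation":[[0,0,-0.004],[0,0,-0.005],[0,0,-0.005],[0,0,-0.005],[0,0,-0.005],[0,0,-0.005],[0,0,0],[0,0,0]],"yaw":[0,0,0,0,0,0,0,0]}'
python3 -c "
from h import *
im=look('s7'); cv2.imwrite('pics/c7.png',cv2.resize(im[140:300,160:310,::-1],None,fx=3.75,fy=3.75))"
```

```text
clock: 15.7
tool_pos: [0.5767, 0.2083, 0.2032]
tcp_rot: [[-0.242, 0.97, -0.0], [0.97, 0.242, -0.0], [0.0, -0.0, -1.0]]
ft_force: [0.3, 0.5, 0.6]
gripper_width: 0.401
grasp_force: 0.0
clock: 16.5
tool_pos: [0.5772, 0.2084, 0.2044]
tcp_rot: [[-0.242, 0.97, 0.002], [0.97, 0.242, 0.0], [-0.0, 0.002, -1.0]]
ft_force: [-0.3, 0.5, 5.1]
gripper_width: 0.083
grasp_force: 61.1
clock: 17.3
tool_pos: [0.5767, 0.2083, 0.2324]
tcp_rot: [[-0.242, 0.97, 0.0], [0.97, 0.242, 0.0], [-0.0, 0.0, -1.0]]
ft_force: [0.2, 0.3, -3.8]
gripper_width: 0.079
grasp_force: 59.8
foot 66 x,y,z -0.0909 0.0023 0.0974
bar 84 x,y,z -0.0009 0.0691 0.2373
```

View pics/c7.png

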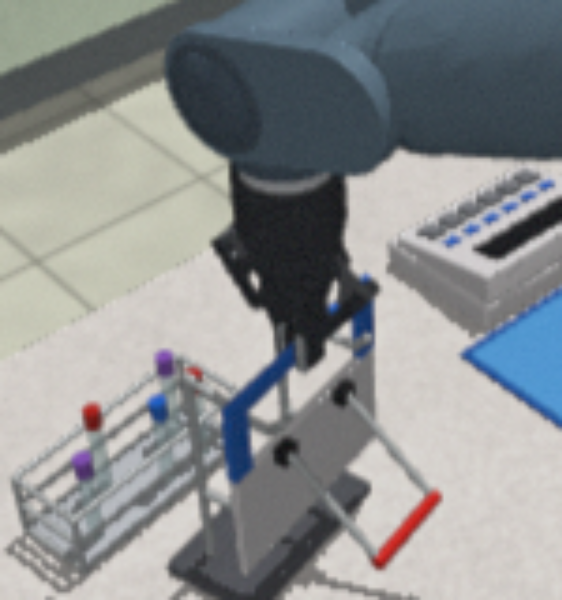

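The chart is off its seats, held upright with the leg open (red foot at (408,530) in the crop). I'll take it out to -x and square it to the mat.

```bash

python3 -m jog '{"translation":[[0,-0.012,0],[0,-0.015,0],[0,-0.015,0],[0,-0.015,0],[0,-0.015,0],[0,-0.015,0],[0,-0.008,0],[0,0,0]],"yaw":[0,0,0,0,0,0,0,0]}'
python3 -m jog '{"translation":[[0,0,0],[0,0,0],[0,0,0],[0,0,0],[0,0,0],[0,0,0],[0,0,0],[0,0,0]],"yaw":[0.035,0.035,0.035,0.035,0.035,0.035,0.034,0]}'
python3 -c "
from h import *
to([.6155,-.172,.20],0)"
```

```text
clock: 18.15
tool_pos: [0.4838, 0.1853, 0.2321]
tcp_rot: [[-0.242, 0.97, -0.0], [0.97, 0.242, -0.0], [0.0, -0.0, -1.0]]
ft_force: [-0.5, -0.1, -3.4]
gripper_width: 0.077
grasp_force: 59.8
clock: 18.95
tool_pos: [0.4851, 0.1854, 0.2323]
tcp_rot: [[-0.001, 1.0, 0.0], [1.0, 0.001, 0.0], [0.0, 0.0, -1.0]]
ft_force: [-0.1, 0.8, -3.5]
gripper_width: 0.084
grasp_force: 59.8
tool delta [-0.3575  0.1302  0.0324] yaxis deg 0.03 ('yaw rad', np.float64(0.0005))
```

```bash

python3 -m jog '{"translation":[[-0.016,0,0],[-0.026,0,0],[-0.026,0,0],[-0.026,0.002,0],[-0.026,0.006,0],[-0.026,0.01,0],[-0.026,0.013,0],[-0.026,0.016,0]],"yaw":[0,0,0,0,0,0,0,0]}'
python3 -m jog '{"translation":[[-0.026,0.016,0],[-0.026,0.016,0],[-0.026,0.016,0],[-0.026,0.014,0],[-0.026,0.011,0],[-0.02,0.007,0],[-0.0095,0.003,0],[0,0,0]],"yaw":[0,0,0,0,0,0,0,0]}'
python3 -c "
from h import *
to([.6155,-.172,.168],0)
im,d,W=shot('side','s8'); cv2.imwrite('pics/c8.png',cv2.resize(im[120:300,230:410,::-1],None,fx=3.3,fy=3.3))"
```

```text
clock: 19.75
tool_pos: [0.5322, -0.0138, 0.2324]
tcp_rot: [[-0.001, 1.0, 0.0], [1.0, 0.001, 0.0], [0.0, 0.0, -1.0]]
ft_force: [-0.2, 0.2, -3.5]
gripper_width: 0.081
grasp_force: 59.8
clock: 20.55
tool_pos: [0.6149, -0.1731, 0.232]
tcp_rot: [[0.001, 1.0, -0.0], [1.0, -0.001, 0.0], [0.0, -0.0, -1.0]]
ft_force: [-0.1, 0.9, -2.7]
gripper_width: 0.079
grasp_force: 59.8
tool delta [0.0011 0.0006 0.064 ] yaxis deg -0.03 ('yaw rad', np.float64(-0.0006))
```

View pics/c8.png

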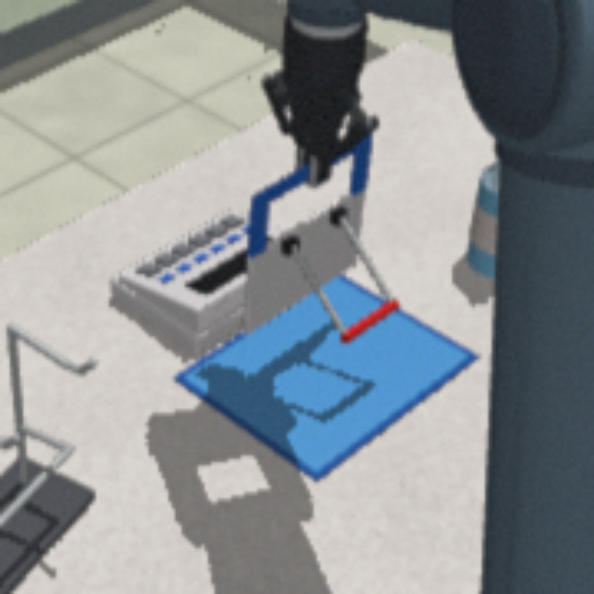

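The chart is upright over the mat, with its back and red foot (370,322) towards the robot and its printed side towards the counter. I'll lower it to contact, slowly at the end.

```bash

python3 -m jog '{"translation":[[0,0,0.01],[0,0,0.012],[0,0,0.012],[0,0,0.01],[0,0,0.008],[0,0,0.005],[0,0,0.003],[0,0,0.001]],"yaw":[0,0,0,0,0,0,0,0]}'
python3 -m jog '{"translation":[[0,0,0.001],[0,0,0.001],[0,0,0],[0,0,0],[0,0,0],[0,0,0],[0,0,0],[0,0,0]],"yaw":[0,0,0,0,0,0,0,0]}'
```

```text
clock: 21.4
tool_pos: [0.6147, -0.1721, 0.1711]
tcp_rot: [[-0.0, 1.0, -0.0], [1.0, 0.0, 0.0], [0.0, -0.0, -1.0]]
ft_force: [0.0, -0.0, -3.3]
gripper_width: 0.078
grasp_force: 59.8
clock: 22.2
tool_pos: [0.6146, -0.1721, 0.1693]
tcp_rot: [[-0.001, 1.0, 0.0], [1.0, 0.001, -0.0], [-0.0, 0.0, -1.0]]
ft_force: [-0.3, 0.6, -3.0]
gripper_width: 0.082
grasp_force: 59.8
```

```bash

python3 -m jog '{"translation":[[0,0,0.001],[0,0,0],[0,0,0],[0,0,0.001],[0,0,0],[0,0,0],[0,0,0],[0,0,0]],"yaw":[0,0,0,0,0,0,0,0]}'
python3 -c "
from h import *
im,d,W=shot('side','s9'); R,G,B=[im[...,k].astype(int) for k in range(3)]
w=(d>0)&(W[...,0]>.45)&(W[...,0]<.68)&(abs(W[...,1]+.17)<.13)
P=W[w&(R>110)&(G<70)&(B<70)]; print('foot',np.median(P,0),P[:,2].max())
P=W[w&(B>90)&(R<70)&(W[...,2]>.13)]; print('bar',np.median(P,0),P[:,2].max(),np.percentile(P[:,2],95))"
```

```text
clock: 23.0
tool_pos: [0.6149, -0.1722, 0.1677]
tcp_rot: [[-0.001, 1.0, 0.001], [1.0, 0.001, -0.0], [-0.0, 0.001, -1.0]]
ft_force: [0.1, -0.4, -0.7]
gripper_width: 0.075
grasp_force: 60.2
foot [ 0.52477172 -0.17040526  0.03210744] 0.037778337969381084
bar [ 0.61216288 -0.10638619  0.16848526] 0.5483259599087051 0.5324077289400699
```

Contact is made: the load on the wrist fell from 3.3 to 0.7 N. I'll loosen the fingers to about 22 mm and guide the bar back until the foot lands.

```bash

python3 -m jog '{"translation":[[0,0,0],[0,0,0],[0,0,0],[0,0,0],[0,0,0],[0,0,0],[0,0,0],[0,0,0]],"yaw":[0,0,0,0,0,0,0,0]}' 0.26
python3 -m jog '{"translation":[[0,-0.003,0],[0,-0.003,0],[0,-0.003,0],[0,-0.003,0],[0,-0.003,0],[0,-0.003,0],[0,-0.003,0],[0,-0.003,0]],"yaw":[0,0,0,0,0,0,0,0]}'
python3 -m jog '{"translation":[[0,-0.003,0],[0,-0.003,0],[0,-0.002,0],[0,-0.002,0],[0,-0.002,0],[0,-0.002,0],[0,0,0],[0,0,0]],"yaw":[0,0,0,0,0,0,0,0]}'
cat >> h.py <<'E'
def fin(tag):
    im,d,W=shot('side',tag); R,G,B=[im[...,k].astype(int) for k in range(3)]
    w=(d>0)&(W[...,0]>.4)&(W[...,0]<.68)&(abs(W[...,1]+.17)<.13)
    P=W[w&(R>110)&(G<70)&(B<70)]; print('foot',np.median(P,0).round(4),P[:,2].max())
    P=W[w&(B>90)&(R<70)&(W[...,2]>.13)&(W[...,2]<.19)]; print('bar',np.median(P,0).round(4),P[:,2].max())
    return im
E
python3 -c "
from h import *
im=fin('s10');cv2.imwrite('pics/c10.png',cv2.resize(im[120:300,230:410,::-1],None,fx=3.3,fy=3.3))"
```

```text
clock: 23.85
tool_pos: [0.6146, -0.1721, 0.1673]
tcp_rot: [[-0.001, 1.0, -0.0], [1.0, 0.001, -0.0], [-0.0, -0.0, -1.0]]
ft_force: [0.1, -0.3, 0.2]
gripper_width: 0.261
grasp_force: 0.1
clock: 24.65
tool_pos: [0.5904, -0.1721, 0.1673]
tcp_rot: [[-0.0, 1.0, -0.0], [1.0, 0.0, 0.0], [0.0, -0.0, -1.0]]
ft_force: [-0.1, -0.0, 0.1]
gripper_width: 0.261
grasp_force: 0.1
clock: 25.45
tool_pos: [0.5768, -0.1722, 0.1674]
tcp_rot: [[-0.0, 1.0, 0.001], [1.0, 0.0, -0.0], [-0.0, 0.001, -1.0]]
ft_force: [1.5, -0.3, -0.7]
gripper_width: 0.261
grasp_force: 0.6
foot [ 0.5216 -0.1693  0.0151] 0.01900634297799608
bar [ 0.5815 -0.115   0.165 ] 0.1848055964379856
```

View pics/c10.png

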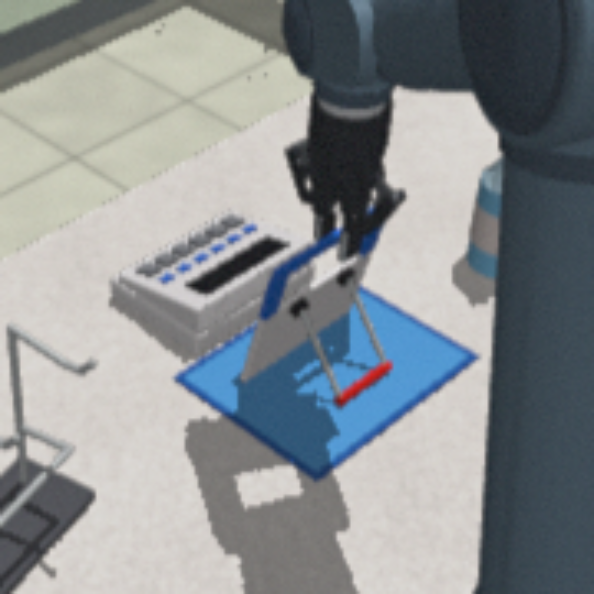

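The chart is leaning back and the foot is on the mat (red bar at (365,383)). I'll open wider, back straight up, and check.

```bash

python3 -m jog '{"translation":[[0,0.002,0],[0,0.002,0],[0,0,0],[0,0,0],[0,0,0],[0,0,-0.005],[0,0,-0.005],[0,0,-0.01]],"yaw":[0,0,0,0,0,0,0,0]}' 0.4
python3 -m jog '{"translation":[[0,0,-0.01],[0,0,-0.015],[0,0,-0.02],[0,0,-0.02],[0,0,-0.02],[0,0,-0.02],[0,0,-0.02],[0,0,0]],"yaw":[0,0,0,0,0,0,0,0]}'
python3 -c "
from h import *
im=fin('s11')
im,d,W=shot('top','t11')
side=np.load('pics/s11.npz'); W=cloud('side',side['d'])
# back panel plane -> lean & yaw
w=(W[...,2]>.025)&(W[...,2]<.09)&(W[...,0]>.56)&(W[...,0]<.64)&(abs(W[...,1]+.172)<.08); P=W[w]; c=P.mean(0); 
for _ in range(3):
    n=np.linalg.svd(P-c,full_matrices=False)[2][2]; e=abs((P-c)@n); P=P[e<.006]; c=P.mean(0)
n*=np.sign(n[0]); print(len(P),c.round(3),'lean',np.degrees(np.arcsin(n[2])),'yaw',np.degrees(np.arctan2(n[1],n[0])))
cv2.imwrite('pics/c11.png',cv2.resize(side['im'][120:300,230:410,::-1],None,fx=3.3,fy=3.3))"
```

```text
clock: 26.3
tool_pos: [0.5803, -0.172, 0.1874]
tcp_rot: [[-0.0, 1.0, -0.001], [1.0, 0.0, 0.0], [0.0, -0.001, -1.0]]
ft_force: [-0.5, 0.1, 0.4]
gripper_width: 0.399
grasp_force: 0.0
clock: 27.1
tool_pos: [0.582, -0.1728, 0.3173]
tcp_rot: [[-0.001, 1.0, 0.007], [1.0, 0.001, -0.004], [-0.004, 0.007, -1.0]]
ft_force: [0.2, -0.8, 0.7]
gripper_width: 0.397
grasp_force: 0.0
foot [ 0.5219 -0.1716  0.0146] 0.021853043151756943
bar [ 0.5812 -0.1528  0.1636] 0.17588818459794153
172 [ 0.604 -0.163  0.048] lean 16.4521715108408 yaw -0.5481792481204882
```

View pics/c11.png

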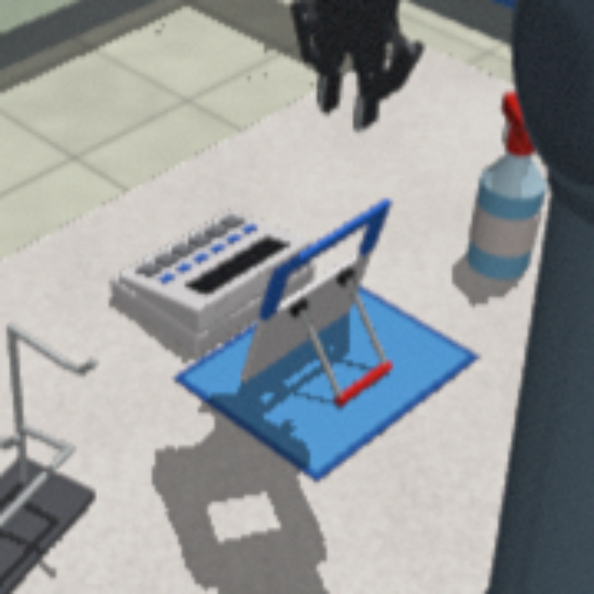

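The chart stands clear of the gripper. The foot lies about 93 mm behind the bottom edge, as it should at a 12° lean, and everything is on the mat, so I'm handing it in.

```bash
python3 -c "
from bench import r
print(r.finish_job())"
```

```text
the job is handed in; nothing more can be done
None
```

The chart is standing upright on its opened leg on the blue mat, printed side facing the counter, and I handed the job in at about 27 s of the 72 s allowed; no verdict came back.

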